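# Back off the ratchet pot stop

### The arm

A 6-joint arm with a two-finger parallel gripper is mounted at the origin on the work surface. World frame = base frame: x ahead of the robot, y to its left, z up, the work surface at z = 0. Lengths are in m, angles in rad, forces in N, time in s.
With the tool pointing down it reaches from about 0.35 to 0.975 m from the base axis. Payload 4.9 kg.
Tool frame: the origin (TCP) lies at the centre of the arm's flange, where the gripper is bolted on; the fingertips stand 173 mm ahead of it and the grasp point (between the pads) lies 155 mm ahead of it (ctrl.finger_overhang is the distance from the TCP to the fingertips, in m); z points along the fingers, y is the direction in which the jaws open and shut (so a half turn about z gives the same grasp; the last joint's range is limited). The gripper opens to 85 mm and grips with 20 to 120 N. Pads are 22 mm wide; open, the fingers measure 114 mm over their backs; the gripper's body (76 mm by 85 mm) begins 54 mm behind the grasp point. The pads swing forward as they close: fully open they stand 13 mm farther back than shut.
Start: joints at [1.185, 0.053, 1.613, -0, 1.476, -0.119], TCP at [0.165, 0.603, 0.405] pointing down, gripper open.
Joint ranges: [-3.01, 3.01], [-1.01, 2.22], [0.06, 2.58], [-1.02, 4.17], [0.09, 2.62], [-3.14, 3.14]. Speed limits (rad/s): [2.57, 2.57, 3.14, 3.14, 3.14, 3.14].

### API

Orientations are given as a rotation vector (axis times angle).
In Python, from station import ctrl, eyes, spotter gives the robot as it stands.
- The arm moves only by the shell command python3 -m crank 'ROWS' [FORCE]. ROWS is JSON, a list of rows, each a list of 7 numbers: the turn, a rotation vector about the tool's x, y, z in rad, then the shift along the tool's x, y, z in mm, then the closure, from -1 (fully open) to 1 (shut). A call has 1 to 8 rows; each row shifts and turns the pose as measured when the row begins, along the tool's axes as they then stand; what a row does not reach is not made up. A row lasts 1/12 s, in which the tool goes at most 41.7 mm and 7.16 degrees, less where a joint would pass 70% of its speed; a pose out of reach is approached as far as the arm can. A call is refused whole if a number of a shift passes 41.7 or a number of a turn 0.125, either way. A call with a gripper value outside its range is refused whole. The fingers move at their own pace and stop on an object; FORCE is the grip in N (left out, the last holds). Time passes only in rows, so rows that do not move let the fingers close. It gives the time, the measured TCP pose, the force and the opening at its end, in the units of the state.
- ctrl.get_obs(): the state, without advancing time (a new reading comes with each control period).
- eyes.get_image(name): name is "scene" or "top"; returns a dict with "image" (384x512x3 uint8, red, green, blue), "vertical_fov" (degrees; the focal length in pixels is half the picture's height over the tangent of half this angle, whatever the lens; pixels are square), "cx", "cy" (the principal point, pixels), "dist" ([k1, k2, p1, p2, k3] as OpenCV has them; the pictures are not rectified), "rvec" (rotation vector, rad) and "tvec" (3), from world to camera coordinates, as OpenCV has them. Camera axes: x right, y down, z forward; pixel columns grow to the right and rows downward; lengths in m; the calibration is good to about 2 mm. A picture is of the moment at which its call begins. There is no depth.
- ctrl.finish_job(): hands the job in, once; it reports no verdict.
Trained networks look in a picture, given as the dict that the camera call returned (one of the last four; its "shot" number tells which), for a name from the list of things; names that differ only in an ending like _2 or _b are one class to them, and where a whole thing is asked for, a point or a joint stands for the part that bears it (a point fixed in the world has none). Each returns a list of dicts, best first, with "confidence" (0 to 1); they miss things now and then, are a little off and sometimes report something else, mostly with a low value. They report only what shows in the picture. A call takes as long as a camera call. They do not tell look-alikes from the thing itself.
- spotter.look_for(query, picture): "centre" ([x, y, z] in m, in world coordinates, good to about 4 mm: the middle of the surface that is visible of it).
- spotter.outline_of(query, picture): "region" (384x512 bool, what is visible of it).
- spotter.mark_of(query, picture): "centre" ([x, y, z] in m, in world coordinates, good to about 4 mm: a listed point, or the origin of a listed thing).
The state is a dict: "t": time; "q": joint angles; "dq": joint speeds; "effort": joint torques, N m; "tool_pos": TCP position; "tool_rot": TCP orientation; "contact_force": force on the tool from outside, world axes, zero at the start; "wrist_torque": the same for the moment, N m; "opening": finger opening in m.
Only numpy, scipy, OpenCV 4.12 (cv2) and the standard library are available. Lean on these libraries where they do the work, as an engineer would, in place of code of your own. Each camera call takes 0.05 s, during which the arm holds its last target.

### The job

Make room around the white rabbit pot in the ratchet pot stop: with your fingertips press down the red release in the thumb pocket of the sliding jaw and, keeping it down, push the jaw back along its bar, away from the pot, until it is fully home against the yellow end stop. Then let go and move clear, so that the release springs up again. Only press and push, without forcing the mechanism; the rabbit pot and everything else on the ledge stay where they are.

Things in the scene. Friction and masses are not known exactly. Their poses are not given: they have to be found in the camera images.
- rail: The ratchet pot stop, fixed to the ledge: wooden board 170 x 420 x 12 mm, low toothed aluminium bar along it (40 mm above the ledge, 45 mm towards +x of the board's middle), grey fixed jaw (74 mm high) at the -y end, sliding grey jaw plate (145 mm across, 10 mm thick, 76 mm high), yellow end stop at the +y end. Origin: centre of the board's underside; y along the bar.
- jaw (a joint): How far the sliding jaw has been pushed back along the bar, away from the rabbit pot, in m: starts at 0 to 0.065; 0.172 = fully home against the yellow end stop. It slides with about 2 N of friction plus 12 N per m/s, but a ratchet blocks it (apart from a few mm of play) unless the red release is held down.
- release (a joint): How far the red release is pressed, in m: 0 = up, 0.010 = bottomed. Spring: 3 N to start, 7 N at the bottom. The ratchet lets go from about 0.007 on and catches again when the release is let up, so it has to be kept down while the jaw is pushed.
- release_top (a point): Centre of the red release plate's top, the floor of the thumb pocket, 62 mm above the ledge when up; moves with jaw and release. Plate 40 mm across the bar (x), 56 mm along it (y). Axes: y along the bar, the way the jaw is pushed back; z up. The pocket is open above and at +-x; along y it runs from the grey jaw plate (y -30 mm, top 14 mm above this point) to the thumb wall (y +30 mm).
- thumb_wall (a point): Point on the pocket-side face of the black thumb wall, on the bar's centre line, 80 mm above the ledge. Fingertips in the pocket push this face towards +y. The wall is 60 mm wide, 12 mm thick, its top 100 mm above the ledge. Same axes as release_top. Moves with the jaw.
- end_stop (a point): Point on the jaw-side face of the yellow end stop block (56 mm wide, 16 mm thick, top 72 mm above the ledge), on the bar's centre line, 60 mm above the ledge. Same axes as release_top. Fixed. With the jaw fully home the thumb wall's back meets this face: thumb_wall is then 12 mm short of it along y.
- rabbit_mid (a point): White ceramic rabbit pot with two ears (76 mm across, about 105 mm high with plant), centre of the pot 35 mm above its foot. It stands loose on the wooden board (170 by 420 mm, 12 mm thick) between the fixed grey jaw and the sliding jaw. Leave it standing.
- scoop_mid (a point): Copper-toned scoop lying on the ledge, 230 mm long, 65 mm wide, 30 mm high; point near its middle. Bystander.
- skewer_a_c (a point): Middle of a loose bamboo skewer, 240 mm long, 6 mm thick, lying along the board's robot-side edge. Bystander.
- skewer_b_c (a point): Middle of the second such skewer, beside the first. Bystander.
- sprayer_mid (a point): Green hand sprayer, 88 mm across, 210 mm high, standing; point on its axis 100 mm above its foot. Bystander.
- clay_mid (a point): Empty terracotta pot, 88 mm across, 72 mm high; point at half height. Bystander.
- jar_mid (a point): Amber seed jar with brass lid, 64 mm across, 85 mm high; point at half height. Bystander.
Things that resemble listed ones, but are neither listed nor needed, are in the scene too. What is shaped like the part that bears rabbit_mid but blue is not meant.

How it is judged:
By the outcome, as a careful person would: the job done as asked, in the order asked, and still so for the second after the job is handed in, with the robot touching nothing.
It also fails if it takes over 35 s, if anything falls off the work surface, if the arm or the gripper's body presses on something with over 40 N, if the wrist force passes 120 N, or if a joint passes its speed limit or range.

## Working session

There is one attempt and no reset: what is moved stays moved. The work goes in short steps, Python scripts to look and compute and a shell command to move; the robot and the scene stay as the last step left them, time stands still between calls to the robot, and variables do not carry over. Pictures are saved under pics/ and viewed, and the job is handed in when it is done.

```bash
ls; mkdir -p pics; python3 - <<'E'
from station import ctrl, eyes, spotter
import cv2,numpy as np
o=ctrl.get_obs();print({k:np.round(v,3).tolist() for k,v in o.items()})
for n in ["scene","top"]:
    p=eyes.get_image(n)
    cv2.imwrite(f"pics/{n}0.png",p["image"][:,:,::-1])
    print(n,p["vertical_fov"],p["tvec"],p["rvec"])
    for q in ["release_top","thumb_wall","end_stop","rabbit_mid","rail","skewer_a_c"]:
        print(q,[(np.round(d["centre"],3).tolist(),round(d["confidence"],2)) for d in spotter.mark_of(q,p)][:4])
print(ctrl.get_obs()["t"])
E
```

```text
pics
{'t': 0.0, 'q': [1.185, 0.053, 1.614, -0.0, 1.476, -0.119], 'dq': [0.001, 0.001, -0.002, -0.003, -0.0, 0.001], 'effort': [0.0, -39.37, -37.017, -0.0, 0.007, -0.0], 'tool_pos': [0.165, 0.603, 0.403], 'tool_rot': [-0.418, -3.113, 0.003], 'contact_force': [-0.414, -0.329, -0.669], 'wrist_torque': [0.039, 0.021, -0.014], 'opening': 0.085}
scene 57.00236988724596 [ 0.0971504  -0.38672991  1.37740166] [ 1.76225604  2.05280371 -0.61975171]
release_top [([0.604, -0.012, 0.057], 0.54)]
thumb_wall [([0.596, 0.015, 0.079], 0.95)]
end_stop [([0.572, 0.173, 0.061], 0.78), ([0.547, -0.14, 0.048], 0.49)]
rabbit_mid [([0.548, -0.139, 0.048], 0.76), ([0.513, -0.317, 0.041], 0.63), ([0.631, -0.421, 0.016], 0.27)]
rail [([0.558, -0.015, -0.002], 0.97)]
skewer_a_c [([0.451, 0.027, 0.006], 0.42)]
top 42.90917690941288 [-0.02562836  0.53188516  1.59544143] [ 2.18911184 -2.17634721  0.09775389]
release_top [([0.602, -0.013, 0.063], 0.49)]
thumb_wall [([0.598, 0.018, 0.081], 0.73)]
end_stop [([0.574, 0.175, 0.058], 0.92)]
rabbit_mid [([0.516, -0.323, 0.032], 0.7), ([0.547, -0.143, 0.05], 0.61), ([0.602, -0.014, 0.057], 0.51)]
rail [([0.56, -0.013, -0.003], 0.86)]
skewer_a_c [([0.439, 0.028, 0.002], 0.45)]
0.7
```

View pics/scene0.png

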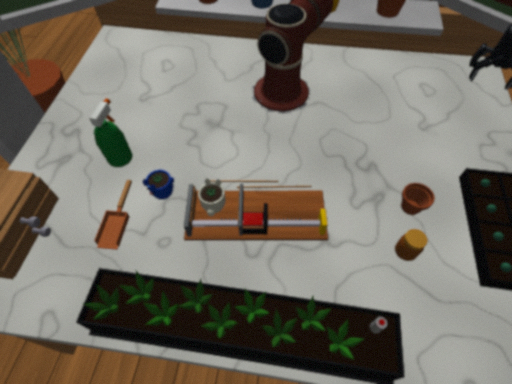

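View pics/top0.png

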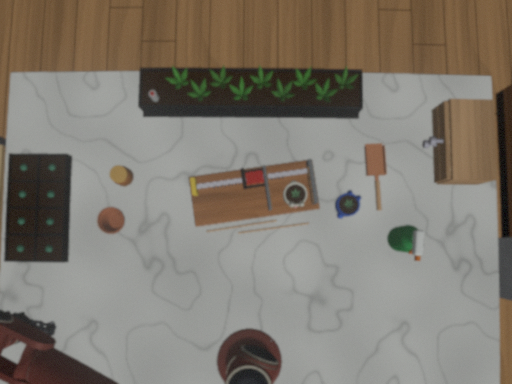

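The target is the red plate in the rail: scene (255,220), top (254,177). Things that could be confused with it:
- The red-topped can in the planter, scene (379,325), is not a release.
- The blue rabbit pot, scene (158,183) / top (347,204), is the decoy. The white one is at scene (211,195) / top (295,194).

Next is a close crop to check this and refine the bar axis.

```bash
cat > h.py <<'E'
from station import ctrl, eyes, spotter
import cv2,numpy as np
def K(p):
    f=192/np.tan(np.radians(p["vertical_fov"]/2)); return np.array([[f,0,p["cx"]],[0,f,p["cy"]],[0,0,1]])
def rect(p,z,x0,x1,y0,y1,s):
    # rows: x down from x1 to x0 ; cols: y from y0 (left) to y1 ; s px per mm
    xs=np.arange(x0,x1,.001/s); ys=np.arange(y0,y1,.001/s)
    X,Y=np.meshgrid(xs,ys,indexing='ij'); P=np.stack([X,Y,np.full_like(X,z)],-1).reshape(-1,3)
    uv,_=cv2.projectPoints(P,np.array(p["rvec"],float),np.array(p["tvec"],float),K(p),np.array(p["dist"],float))
    m=uv.reshape(*X.shape,2).astype(np.float32)
    return cv2.remap(p["image"],m[...,0],m[...,1],cv2.INTER_CUBIC)[:,:,::-1]
E
python3 - <<'E'
from h import *
for n in ["top","scene"]:
    p=eyes.get_image(n)
    im=rect(p,0.062,.46,.68,-.2,.22,1.8).copy()
    for i in range(0,8): 
        y=int(((-.2+.05*i*1.2)+.2)*1800); cv2.putText(im,f"{-.2+.06*i:.2f}",(y,10),0,.35,(0,0,0),1); cv2.line(im,(y,12),(y,18),(0,0,0),1)
    cv2.imwrite(f"pics/r_{n}.png",im)
    hsv=cv2.cvtColor(im,cv2.COLOR_BGR2HSV)
    red=((hsv[...,0]<6)|(hsv[...,0]>174))&(hsv[...,1]>180)&(hsv[...,2]>90)
    yl=(abs(hsv[...,0].astype(int)-27)<5)&(hsv[...,1]>150)&(hsv[...,2]>120)
    for nm,m in [("red",red),("yel",yl)]:
        c=max(cv2.findContours(m.astype(np.uint8),0,2)[0],key=cv2.contourArea)
        r=cv2.minAreaRect(c); print(n,nm,"x,y",.46+r[0][1]/1800,-.2+r[0][0]/1800,"size",np.array(r[1])/1.8,r[2])
E
```

```text
Traceback (most recent call last):
ValueError: max() iterable argument is empty
```

```bash
python3 -c "
from station import ctrl;print(ctrl.finger_overhang)"
```

```text
0.1734
```

View pics/r_top.png

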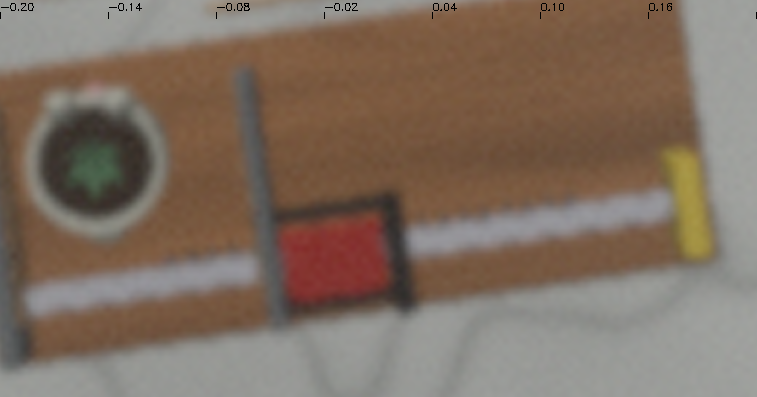

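The crop confirms the red plate sits inside the black-framed pocket of the sliding jaw. Its centre is at crop (336,260), which is world (0.604,-0.013). The white rabbit is at crop (97,160), and the bar is yawed +8.7°. Now I'll move over it, shutting the fingers on the way.

```bash
python3 -m crank '[[0,0,0,-29,-24,0,1],[0,0,0,-29,-24,0,1],[0,0,0,-29,-24,0,1],[0,0,0,-29,-24,0,1],[0,0,0,-29,-24,0,1],[0,0,0,-29,-24,0,1],[0,0,0,-29,-24,0,1],[0,0,0,-29,-24,0,1]]' 60; python3 -m crank '[[0,0,0,-29,-24,0,1],[0,0,0,-29,-24,0,1],[0,0,0,-29,-24,0,1],[0,0,0,-29,-24,0,1],[0,0,0,-29,-24,0,1],[0,0,0,-29,-24,0,1],[0,0,0,-29,-24,0,1],[0,0,0,-29,-24,0,1]]'
```

```text
t: 1.42
tool_pos: [0.3406, 0.3521, 0.4042]
tool_rot: [0.396, 3.116, 0.005]
contact_force: [0.9, -0.5, -0.2]
opening: 0.0001
t: 2.08
tool_pos: [0.5223, 0.0939, 0.4066]
tool_rot: [0.395, 3.109, 0.011]
contact_force: [0.4, 0.9, -0.2]
opening: -0.0002
```

```bash
cat > g.py <<'E'
from h import *
from scipy.spatial.transform import Rotation as R
import sys
def go(target_tip):
    o=ctrl.get_obs();Rm=R.from_rotvec(o["tool_rot"]).as_matrix();p=np.array(o["tool_pos"])
    tip=p+Rm[:,2]*ctrl.finger_overhang
    yaw=np.arctan2(-.151,.9885)
    Y=np.array([-.151,.9885,0]);X=np.array([.9885,.151,0])
    want=np.stack([-X,Y,[0,0,-1]],1)
    print("tip",tip.round(4),"t",o["t"],"F",np.round(o["contact_force"],1),"op",o["opening"])
    print("bar coords rel release0:",np.round([(tip-[.6035,-.013,.062])@X,(tip-[.6035,-.013,.062])@Y],4))
    print("turn tool",R.from_matrix(Rm.T@want).as_rotvec().round(4),"shift(now axes) mm",(Rm.T@(np.array(target_tip)-tip)*1000).round(1),"shift(want axes)",(want.T@(np.array(target_tip)-tip)*1000).round(1))
if __name__=="__main__": go([float(a) for a in sys.argv[1:4]])
E
python3 -m crank '[[0,0,-0.105,0,0,0,1],[0,0,-0.105,0,0,0,1],[0,0,-0.105,0,0,0,1],[0,0,-0.105,0,0,0,1],[0,0,0,0,0,0,1]]'; python3 g.py .603 -.010 .125
```

```text
t: 2.5
tool_pos: [0.5267, 0.085, 0.407]
tool_rot: [-0.271, 3.119, 0.004]
contact_force: [-0.4, 0.4, -0.0]
opening: 0.0003
tip [0.5285 0.0857 0.2336] t 2.5 F [-0.4  0.4 -0. ] op 0.00025174873402235797
bar coords rel release0: [-0.0592  0.1089]
turn tool [0.002  0.0109 0.0215] shift(now axes) mm [ -55.7 -107.3  109. ] shift(want axes) [ -59.2 -105.8  108.6]
```

```bash
python3 -m crank '[[0,0.005,0.01,-19,-35,0,1],[0,0.005,0.01,-19,-35,5,1],[0,0,0,-19,-35,33,1],[0,0,0,0,0,34,1],[0,0,0,0,0,33,1],[0,0,0,0,0,0,1]]'; python3 g.py .603 -.010 .075; python3 - <<'E'
from h import *
for n in ["top","scene"]:
    p=eyes.get_image(n)
    im=rect(p,0.09,.46,.68,-.2,.22,1.8); cv2.imwrite(f"pics/h_{n}.png",im)
    print([(np.round(d["centre"],3).tolist(),round(d["confidence"],2)) for q in ["release_top","thumb_wall"] for d in spotter.mark_of(q,p)][:4])
E
```

```text
t: 3.0
tool_pos: [0.5999, -0.0067, 0.3097]
tool_rot: [-0.216, 3.122, 0.001]
contact_force: [-1.5, 0.5, -1.0]
opening: 0.0002
tip [ 0.6019 -0.0065  0.1363] t 3.0 F [-1.5  0.5 -1. ] op 0.00021916444894533332
bar coords rel release0: [-0.0006  0.0067]
turn tool [-0.0004  0.0118 -0.0132] shift(now axes) mm [ 0.2 -3.6 61.3] shift(want axes) [-0.5 -3.6 61.3]
[([0.601, -0.013, 0.06], 0.37), ([0.598, 0.019, 0.081], 0.76)]
[([0.602, -0.012, 0.057], 0.78), ([0.595, 0.017, 0.081], 0.76)]
```

View pics/h_scene.png

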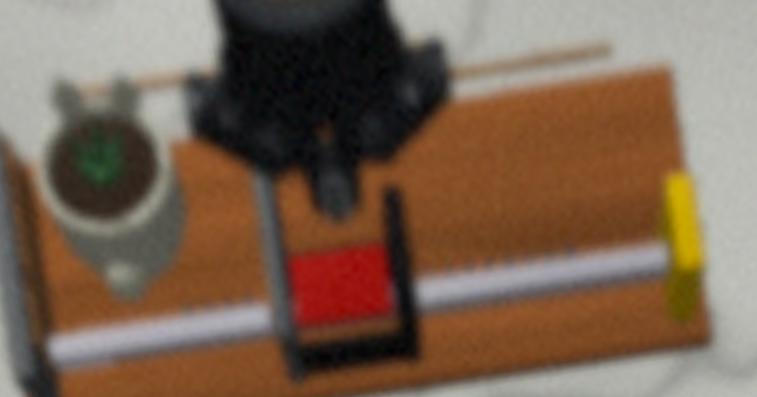

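View pics/h_top.png

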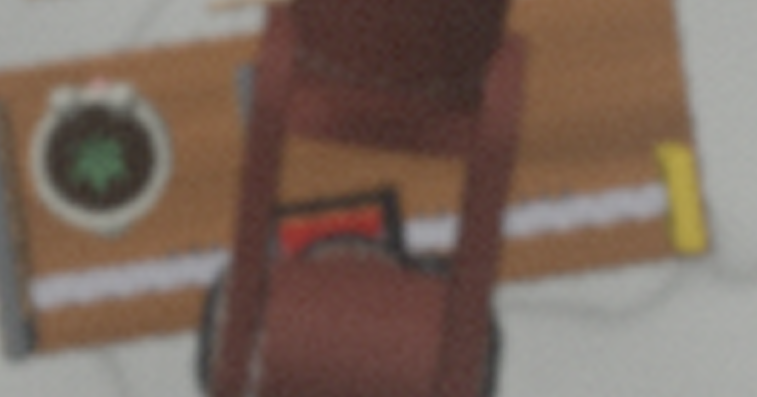

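The fingers are over the pocket (tip at crop (338,215) before parallax). The knuckles spread wide along the bar, at (190,95) and (440,60), and could foul the 100 mm thumb wall. A quarter turn puts the narrow side of the gripper along the bar, so I'll do that.

```bash
sed -i 's/want=np.stack(\[-X,Y,\[0,0,-1\]\],1)/want=np.stack([-Y,-X,[0,0,-1]],1)/' g.py; python3 g.py .603 -.010 .125; python3 -c "
from station import ctrl;print(ctrl.get_obs()['q'])"
```

```text
tip [ 0.6074 -0.006   0.1472] t 3.3 F [ 0.  -0.6  0.4] op -6.123047925566582e-06
bar coords rel release0: [0.0049 0.0063]
turn tool [-0.0262  0.0184 -1.58  ] shift(now axes) mm [ 5.6 -3.2 22. ] shift(want axes) [ 3.2  5.  22.2]
[-0.13384945  0.05822425  1.75115081  0.0032232   1.30363484 -1.8477001 ]
```

```bash
sed -i 's/want=np.stack(\[-Y,-X,\[0,0,-1\]\],1)/want=np.stack([Y,X,[0,0,-1]],1)/' g.py; python3 -m crank '[[0,0,0.12,0,0,0,1],[0,0,0.12,0,0,0,1],[0,0,0.12,0,0,0,1],[0,0,0.12,0,0,0,1],[0,0,0.12,0,0,0,1],[0,0,0.12,0,0,0,1],[0,0,0.12,0,0,0,1]]';python3 -m crank '[[0,0,0.12,0,0,0,1],[0,0,0.12,0,0,0,1],[0,0,0.12,0,0,0,1],[0,0,0.12,0,0,0,1],[0,0,0.12,0,0,0,1],[0,0,0.12,0,0,0,1],[0,0,0,0,0,0,1]]'; python3 g.py .603 -.010 .085;python3 -c "
from station import ctrl;print(ctrl.get_obs()['q'])"
```

```text
t: 3.88
tool_pos: [0.6045, -0.003, 0.3378]
tool_rot: [1.103, 2.887, 0.024]
contact_force: [0.2, -0.0, -0.7]
opening: -0.0
t: 4.47
tool_pos: [0.6061, 0.0, 0.3558]
tool_rot: [2.077, 2.272, 0.075]
contact_force: [-0.0, 0.3, 0.4]
opening: -0.0002
tip [ 0.6198 -0.0011  0.183 ] t 4.4667 F [-0.   0.3  0.4] op -0.00021252552078225302
bar coords rel release0: [0.0179 0.0093]
turn tool [ 0.0777  0.0157 -0.0623] shift(now axes) mm [ -6.1 -25.1  96.4] shift(want axes) [ -6.3 -18.   98. ]
[-0.12334401  0.02342337  1.72627294  0.00364506  1.31274604 -0.21336566]
```

```bash
python3 -m crank '[[0.026,0.005,-0.02,-2,-6,16,1],[0.026,0.005,-0.02,-2,-6,16,1],[0.026,0.005,-0.02,-2,-6,16,1],[0,0,0,0,0,0,1]]'; python3 g.py .603 -.010 .085
```

```text
t: 4.8
tool_pos: [0.5913, -0.0077, 0.3101]
tool_rot: [2.025, 2.397, 0.002]
contact_force: [-0.7, 0.3, -1.1]
opening: 0.0
tip [ 0.5919 -0.0081  0.1367] t 4.8 F [-0.7  0.3 -1.1] op 3.8366806211936097e-05
bar coords rel release0: [-0.0107  0.0066]
turn tool [0.0033 0.0024 0.0164] shift(now axes) mm [-3.7 10.5 51.7] shift(want axes) [-3.6 10.7 51.7]
```

```bash
python3 -m crank '[[0.003,0.002,0.008,-2,5,12,1],[0,0,0.008,-2,5,12,1],[0,0,0,0,0,8,1],[0,0,0,0,0,0,1]]'; python3 g.py .603 -.010 .085
```

```text
t: 5.13
tool_pos: [0.602, -0.01, 0.2768]
tool_rot: [2.039, 2.389, 0.001]
contact_force: [-1.0, -0.3, -0.1]
opening: 0.0002
tip [ 0.6022 -0.0101  0.1034] t 5.1333 F [-1.  -0.3 -0.1] op 0.0001658577553629834
bar coords rel release0: [-0.0009  0.0031]
turn tool [0.0008 0.0003 0.006 ] shift(now axes) mm [-0.   0.8 18.4] shift(want axes) [-0.1  0.8 18.4]
```

```bash
python3 -m crank '[[0,0,0.005,0,1,12,1],[0,0,0,0,0,12,1],[0,0,0,0,0,6,1],[0,0,0,0,0,0,1]]'; python3 g.py .603 -.010 .065; python3 - <<'E'
from h import *
p=eyes.get_image("scene")
cv2.imwrite("pics/p1.png",rect(p,0.08,.46,.68,-.2,.22,1.8))
E
python3 g.py .603 -.010 .065
```

```text
t: 5.47
tool_pos: [0.6035, -0.0096, 0.2448]
tool_rot: [2.043, 2.384, 0.002]
contact_force: [0.3, 0.6, 0.9]
opening: -0.0002
tip [ 0.604  -0.0097  0.0714] t 5.4667 F [0.3 0.6 0.9] op -0.00019047263201881336
bar coords rel release0: [0.001  0.0032]
turn tool [0.0024 0.0007 0.0024] shift(now axes) mm [-0.1 -1.   6.4] shift(want axes) [-0.1 -1.   6.4]
tip [ 0.604  -0.0097  0.0718] t 5.5167 F [-0.2 -0.1 -0. ] op -0.00018566753224313036
bar coords rel release0: [0.001  0.0032]
turn tool [0.0026 0.0008 0.0024] shift(now axes) mm [-0.1 -1.1  6.8] shift(want axes) [-0.1 -1.1  6.8]
```

View pics/p1.png

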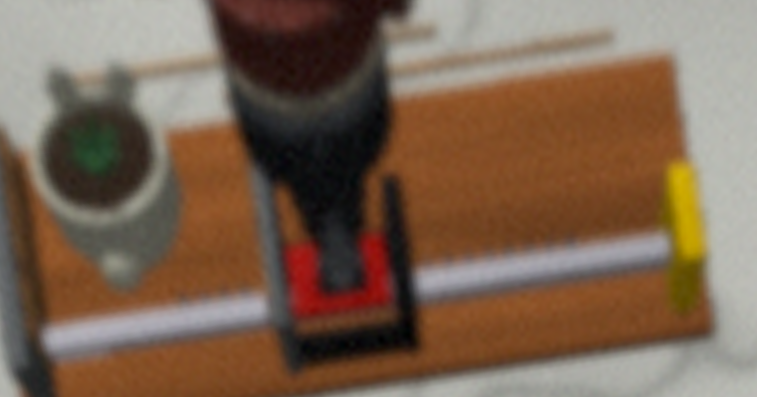

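The fingertips are in the pocket over the red plate (tip at crop (342,285)), clear of both the jaw plate and the wall. Now I'll press in small steps.

```bash
python3 -m crank '[[0,0,0,0,-0.5,6,1],[0,0,0,0,0,5,1],[0,0,0,0,0,3,1],[0,0,0,0,0,1,1]]'; python3 g.py .603 -.010 .053
```

```text
t: 5.85
tool_pos: [0.6039, -0.0098, 0.2314]
tool_rot: [2.041, 2.383, 0.005]
contact_force: [-2.1, 0.5, 4.8]
opening: -0.0001
tip [ 0.6049 -0.0099  0.058 ] t 5.85 F [-2.1  0.5  4.8] op -5.7416324423706426e-05
bar coords rel release0: [0.0018 0.0028]
turn tool [0.0052 0.0016 0.0027] shift(now axes) mm [ 0.2 -1.9  5. ] shift(want axes) [ 0.2 -1.8  5. ]
```

```bash
python3 -m crank '[[0,0,0,0,-1,3,1],[0,0,0,0,0,3,1],[0,0,0,0,0,1.5,1]]'; python3 g.py .603 -.010 .053
```

```text
t: 6.1
tool_pos: [0.6037, -0.0098, 0.2263]
tool_rot: [2.04, 2.382, 0.007]
contact_force: [-4.0, 0.8, 6.4]
opening: -0.0002
tip [ 0.6049 -0.0099  0.0529] t 6.1 F [-4.   0.8  6.4] op -0.00015412834960782418
bar coords rel release0: [0.0019 0.0029]
turn tool [0.0071 0.0016 0.0029] shift(now axes) mm [ 0.2 -1.9 -0.1] shift(want axes) [ 0.2 -1.9 -0.1]
```

Pressed about 9 mm at 6.4 N. Next I'll push along +tool x while holding it down.

```bash
python3 -m crank '[[0,0,0,5,0,1.5,1],[0,0,0,5,0,1,1],[0,0,0,5,0,1,1]]'; python3 g.py .603 -.010 .053
```

```text
t: 6.35
tool_pos: [0.6024, 0.0029, 0.226]
tool_rot: [2.036, 2.377, 0.001]
contact_force: [-1.7, -2.4, 6.2]
opening: 0.0002
tip [0.6041 0.0016 0.0527] t 6.35 F [-1.7 -2.4  6.2] op 0.0002229275419175151
bar coords rel release0: [0.0028 0.0143]
turn tool [0.0087 0.0088 0.0027] shift(now axes) mm [-11.3  -2.9  -0.3] shift(want axes) [-11.3  -2.9  -0.3]
```

```bash
python3 -m crank '[[0.002,0.002,0,6,-0.5,1.3,1],[0.002,0.002,0,6,-0.5,1.1,1],[0,0.002,0,6,-0.5,1,1]]'; python3 g.py .603 -.010 .053
```

```text
t: 6.6
tool_pos: [0.6, 0.0186, 0.2269]
tool_rot: [2.034, 2.375, 0.001]
contact_force: [-3.0, -3.6, 5.7]
opening: -0.0001
tip [0.6021 0.017  0.0535] t 6.6 F [-3.  -3.6  5.7] op -0.0001434019476314966
bar coords rel release0: [0.0031 0.0299]
turn tool [0.0103 0.0109 0.0028] shift(now axes) mm [-26.8  -3.2   0.8] shift(want axes) [-26.8  -3.1   0.5]
```

```bash
python3 -m crank '[[0.002,0.002,0,8,-1,1.8,1],[0.002,0.002,0,8,-1,1.5,1],[0.002,0.002,0,8,-1,1.3,1],[0.002,0.002,0,8,-1,1.3,1]]'; python3 g.py .603 -.010 .053
```

```text
t: 6.93
tool_pos: [0.5948, 0.0474, 0.2276]
tool_rot: [2.03, 2.37, 0.004]
contact_force: [0.1, -3.4, 6.0]
opening: -0.0003
tip [0.5978 0.0453 0.0543] t 6.9333 F [ 0.1 -3.4  6. ] op -0.0002764226311720491
bar coords rel release0: [0.0032 0.0585]
turn tool [0.0157 0.0145 0.0026] shift(now axes) mm [-55.4  -3.4   2. ] shift(want axes) [-55.5  -3.2   1.3]
```

```bash
python3 -m crank '[[0.003,0.003,0,8,-0.5,3,1],[0.003,0.003,0,8,-0.5,2.4,1],[0.003,0.003,0,8,-0.5,2,1]]'; python3 g.py .603 -.010 .053; python3 - <<'E'
from h import *
p=eyes.get_image("scene")
cv2.imwrite("pics/p2.png",rect(p,0.08,.46,.68,-.2,.22,1.8))
print([(np.round(d["centre"],3).tolist(),round(d["confidence"],2)) for d in spotter.mark_of("thumb_wall",p)])
E
```

```text
t: 7.18
tool_pos: [0.592, 0.0696, 0.2254]
tool_rot: [2.031, 2.372, 0.003]
contact_force: [-3.8, -3.2, 11.1]
opening: -0.0001
tip [0.5947 0.0677 0.052 ] t 7.1833 F [-3.8 -3.2 11.1] op -0.00010264336493837196
bar coords rel release0: [0.0035 0.0811]
turn tool [0.0141 0.0135 0.0031] shift(now axes) mm [-78.   -3.8   0. ] shift(want axes) [-78.   -3.6  -1. ]
[([0.584, 0.094, 0.083], 0.87)]
```

View pics/p2.png

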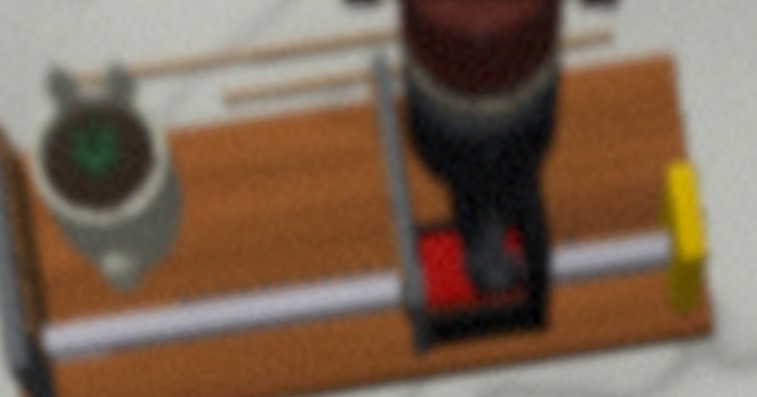

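The jaw is following the fingers: red plate at crop (465,270), wall at (535,270), and the rabbit hasn't moved. About 68 mm to go.

```bash
python3 -m crank '[[0.003,0.003,0,9,-0.8,2,1],[0.003,0.003,0,9,-0.8,2,1],[0.003,0.003,0,9,-0.8,2,1]]'; python3 g.py .603 -.010 .053
```

```text
t: 7.53
tool_pos: [0.5883, 0.095, 0.2254]
tool_rot: [2.032, 2.374, 0.006]
contact_force: [-3.1, -3.5, 8.4]
opening: -0.0001
tip [0.591  0.0936 0.052 ] t 7.5333 F [-3.1 -3.5  8.4] op -0.00011392143460795272
bar coords rel release0: [0.0038 0.1072]
turn tool [0.0141 0.0103 0.0033] shift(now axes) mm [-104.2   -4.1    0. ] shift(want axes) [-104.2   -3.8   -1. ]
```

```bash
python3 -m crank '[[0.003,0.003,0,9,-0.8,2,1],[0.003,0.003,0,9,-0.8,2,1],[0.003,0.003,0,8,-0.8,2,1]]'; python3 g.py .603 -.010 .053; python3 - <<'E'
from h import *
p=eyes.get_image("scene")
cv2.imwrite("pics/p3.png",rect(p,0.08,.46,.68,-.2,.22,1.8))
print([(np.round(d["centre"],3).tolist(),round(d["confidence"],2)) for d in spotter.mark_of("thumb_wall",p)])
E
```

```text
t: 7.78
tool_pos: [0.5847, 0.1195, 0.2254]
tool_rot: [2.032, 2.375, 0.007]
contact_force: [-1.0, -4.8, 9.1]
opening: 0.0
tip [0.5873 0.1184 0.052 ] t 7.7833 F [-1.  -4.8  9.1] op 4.3430730210095294e-05
bar coords rel release0: [0.0038 0.1323]
turn tool [0.0136 0.0085 0.0038] shift(now axes) mm [-1.293e+02 -4.300e+00  1.000e-01] shift(want axes) [-129.3   -3.8   -1. ]
[([0.575, 0.144, 0.078], 0.89), ([0.548, -0.144, 0.049], 0.37)]
```

View pics/p3.png

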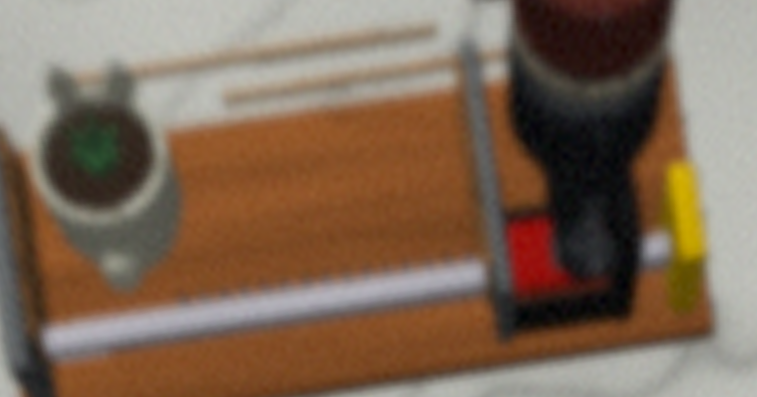

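The wall's back is at about crop (637,260) and the end stop at (668,255), so about 18 mm is left. I'll slow down.

```bash
python3 -m crank '[[0.003,0.003,0,6,-0.8,2,1],[0.003,0.003,0,5,-0.8,2,1],[0.003,0.003,0,5,-0.8,2,1]]'; python3 g.py .603 -.010 .053;  python3 -m crank '[[0.003,0.003,0,4,0,2,1],[0.003,0.003,0,3,0,2,1]]'; python3 g.py .603 -.010 .053
```

```text
t: 8.13
tool_pos: [0.5825, 0.135, 0.2254]
tool_rot: [2.034, 2.38, 0.013]
contact_force: [-1.8, -3.5, 7.7]
opening: 0.0001
tip [0.5848 0.1348 0.052 ] t 8.1333 F [-1.8 -3.5  7.7] op 6.369753279025625e-05
bar coords rel release0: [0.0039 0.1489]
turn tool [0.0134 0.003  0.0049] shift(now axes) mm [-145.9   -4.6   -0.6] shift(want axes) [-145.9   -3.9   -1. ]
t: 8.3
tool_pos: [0.5824, 0.1415, 0.2254]
tool_rot: [2.036, 2.385, 0.01]
contact_force: [-1.5, -6.8, 11.2]
opening: 0.0002
tip [0.584  0.1417 0.052 ] t 8.3 F [-1.5 -6.8 11.2] op 0.00021226701212559147
bar coords rel release0: [0.004  0.1558]
turn tool [0.0088 0.0005 0.0058] shift(now axes) mm [-152.8   -5.    -1. ] shift(want axes) [-152.8   -4.1   -1. ]
```

```bash
python3 -m crank '[[0,0,0,3,0,1.5,1],[0,0,0,3,0,1.5,1]]'; python3 g.py .603 -.010 .053; python3 - <<'E'
from h import *
p=eyes.get_image("scene")
im=rect(p,0.08,.5,.64,.02,.24,3.5); cv2.imwrite("pics/p4.png",im)
print([(np.round(d["centre"],3).tolist(),round(d["confidence"],2)) for q in ["thumb_wall","end_stop"] for d in spotter.mark_of(q,p)])
E
```

```text
t: 8.47
tool_pos: [0.583, 0.1465, 0.2258]
tool_rot: [2.03, 2.38, 0.009]
contact_force: [-1.4, -3.2, 6.4]
opening: 0.0
tip [0.5853 0.1458 0.0524] t 8.4667 F [-1.4 -3.2  6.4] op 4.522319302522457e-05
bar coords rel release0: [0.006  0.1598]
turn tool [0.0129 0.0058 0.0068] shift(now axes) mm [-156.7   -7.1    0.2] shift(want axes) [-156.7   -6.1   -0.6]
[([0.574, 0.168, 0.082], 0.97), ([0.555, -0.015, -0.006], 0.61), ([0.572, 0.177, 0.066], 0.82)]
```

View pics/p4.png

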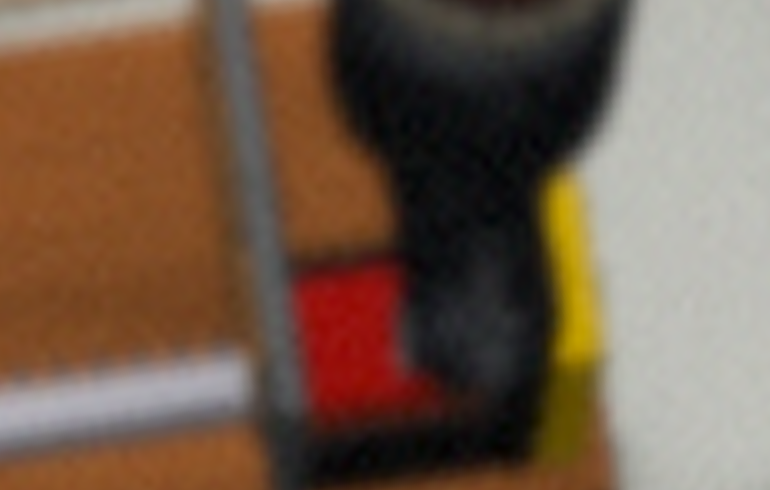

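It looks at or near the stop, with no visible gap at crop (545,300). I'll push on until the force shows the stop.

```bash
python3 -m crank '[[0.003,0.002,0,4,-1,2.5,1],[0.003,0.002,0,4,-1,2,1]]'; python3 g.py .603 -.010 .053; python3 -m crank '[[0.002,0.002,0,4,-1,2,1],[0.002,0.002,0,4,-1,2,1]]'; python3 g.py .603 -.010 .053
```

```text
t: 8.78
tool_pos: [0.5824, 0.1524, 0.2254]
tool_rot: [2.028, 2.378, 0.01]
contact_force: [-0.3, -4.6, 6.7]
opening: 0.0003
tip [0.5853 0.1515 0.052 ] t 8.7833 F [-0.3 -4.6  6.7] op 0.00025938377603482946
bar coords rel release0: [0.0068 0.1654]
turn tool [0.0155 0.0078 0.007 ] shift(now axes) mm [-162.3   -8.     0.2] shift(want axes) [-162.3   -6.9   -1. ]
t: 8.95
tool_pos: [0.582, 0.155, 0.2255]
tool_rot: [2.019, 2.371, -0.003]
contact_force: [-1.4, -20.4, 10.2]
opening: -0.0
tip [0.5854 0.1517 0.0522] t 8.95 F [ -1.4 -20.4  10.2] op -2.7397538875125758e-05
bar coords rel release0: [0.007  0.1655]
turn tool [0.0165 0.0219 0.0083] shift(now axes) mm [-162.4   -8.4    2.6] shift(want axes) [-162.5   -7.1   -0.8]
```

There's a hard stop now: the tip has stopped at 165.5 mm (expected 165–167) with 20 N along the bar and the release bottomed. I'll ease off and lift straight up.

```bash
python3 -m crank '[[0,0,0,-2,0,1,1],[0,0,0,-1,0,-5,1],[0,0,0,0,0,-10,1],[0,0,0,0,0,-20,1],[0,0,0,0,0,-30,1],[0,0,0,0,0,-30,1]]'; python3 g.py .603 -.010 .053; python3 -m crank '[[0,0,0,-30,0,-25,1],[0,0,0,-30,-25,-10,1],[0,0,0,-30,-25,0,1],[0,0,0,-30,-25,0,1],[0,0,0,-30,-25,0,1],[0,0,0,-30,-25,0,1],[0,0,0,0,0,0,1]]'; python3 - <<'E'
from h import *
for n in ["top","scene"]:
  p=eyes.get_image(n)
  im=rect(p,0.08,.46,.68,-.2,.22,1.8); cv2.imwrite(f"pics/e_{n}.png",im)
  for q in ["release_top","thumb_wall","end_stop","rabbit_mid"]:
    print(q,[(np.round(d["centre"],3).tolist(),round(d["confidence"],2)) for d in spotter.mark_of(q,p)])
E
```

```text
t: 9.45
tool_pos: [0.5789, 0.1525, 0.3177]
tool_rot: [2.025, 2.374, -0.016]
contact_force: [0.8, 0.2, 1.3]
opening: -0.0001
tip [0.5805 0.1488 0.1444] t 9.45 F [0.8 0.2 1.3] op -0.0001390164830340866
bar coords rel release0: [0.0017 0.1634]
turn tool [0.0059 0.0222 0.0067] shift(now axes) mm [-158.3   -3.3   94.9] shift(want axes) [-160.4   -1.7   91.4]
t: 10.03
tool_pos: [0.482, -0.0485, 0.3697]
tool_rot: [2.001, 2.369, 0.005]
contact_force: [-0.5, 0.2, -0.3]
opening: -0.0
release_top [([0.58, 0.132, 0.058], 0.7)]
thumb_wall [([0.579, 0.161, 0.079], 0.97)]
end_stop [([0.573, 0.178, 0.062], 0.78), ([0.576, 0.163, 0.08], 0.3)]
rabbit_mid [([0.516, -0.32, 0.033], 0.83), ([0.543, -0.143, 0.049], 0.58), ([0.441, 0.032, 0.002], 0.42)]
release_top []
thumb_wall [([0.573, 0.164, 0.079], 0.77)]
end_stop [([0.573, 0.174, 0.059], 0.92), ([0.462, 0.451, 0.032], 0.55)]
rabbit_mid [([0.547, -0.14, 0.048], 0.7), ([0.517, -0.319, 0.038], 0.64)]
```

View pics/e_scene.png

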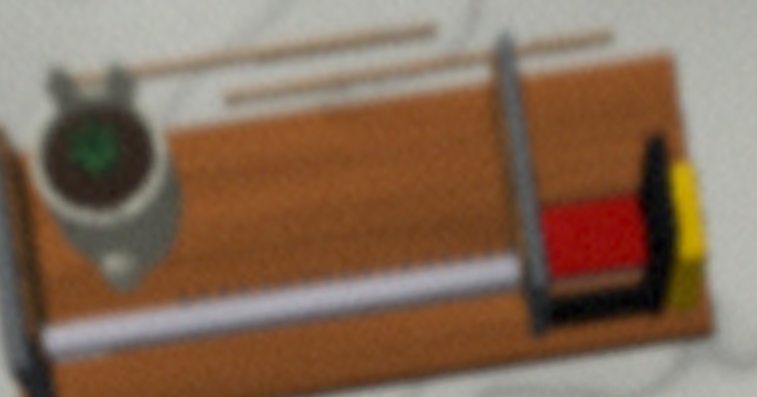

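View pics/e_top.png

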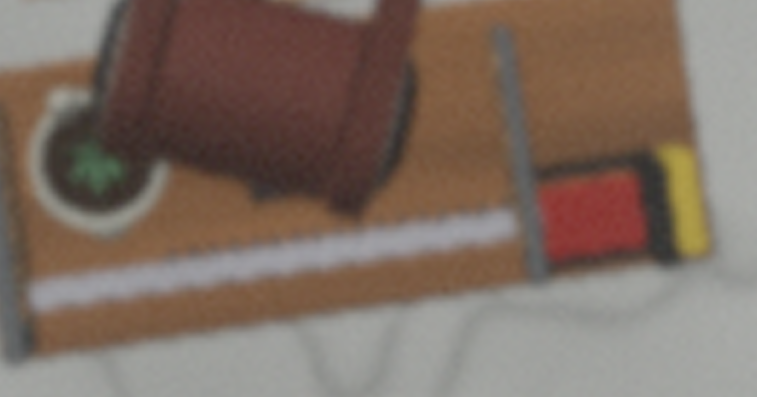

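Both views show the black wall flush against the yellow stop, at (660,210) in the top crop and (668,230) in the scene crop. The red plate is unpressed, and the rabbit and skewers are where they started. Handing in.

```bash
python3 -c "
from station import ctrl;print(ctrl.finish_job());o=ctrl.get_obs();print(o['t'],o['contact_force'])"
```

```text
the job is handed in; nothing more can be done
None
the job is handed in; nothing more can be done
```

The sliding jaw is pushed fully back against the yellow end stop, and the job is handed in at about 10 s. I pressed the release to the bottom with shut fingertips (about 6–11 N), kept it down while pushing the jaw back, and stopped at about 20 N along the bar. Then I eased off, lifted straight up and moved clear.

**Jaw:** Both cameras show the thumb wall flush against the yellow stop. The fingertips stopped at 165.5 mm along the bar, where I expected 165–167 mm.

**Release:** The red plate looks sprung up again. The detector put it at 58 mm from the top camera, against 62 mm nominal. It read 57–63 mm for the same plate before I pressed it, so this supports the release being up but doesn't prove it. The scene camera's detector didn't report it at all after the move.

**Rabbit pot and skewers:** The white rabbit pot and both skewers look unmoved. The rabbit's detected position stayed within about 4 mm, which is the detector's accuracy. I didn't check the scoop, sprayer, clay pot or jar afterwards, but the fingers passed high above the ledge.

**Disagreement:** The two cameras' thumb-wall marks (0.161 and 0.164 m in y) differed by a few millimetres. I relied on the force and the visible contact for "fully home".

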